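# Press the ferrule pin home with the bench locking pliers

### The job

An awl handle stands in the jaws of one of the two bench-mounted locking pliers, with a small brass pin still proud of its side. Squeeze that pair's handles together until they lock over centre and drive the pin in, let go and leave the pliers locked on their own for about two seconds, then pull the release lever so that they spring wide open, and let go of the lever. Leave the other, empty pliers open.

Things in the scene. Friction and masses are not known exactly. Their poses are not given: they have to be found in the camera images.
- pliers: The pliers to use: level steel locking pliers on a bolted-down dark steel foot (12 mm high), an upright wooden awl handle (23 mm thick, brass ferrule, top 114 mm above the table) in the jaws at x = +57 mm. Origin on the table below the pliers' pivot; x points to the jaws, z up; the two handles run along -x, either side of the x axis. Their black grips span x = -65 to -140 mm.
- squeeze (a point): Midway between the black grips, 65 mm above the table, at x = -95 mm, y = 0 of the pliers, same axes; fixed. Squeeze here from above, closing along y. Here the grips measure 64 to 68 mm over their outer sides when open, 36 mm locked, and are 20 mm high, with only table beneath. Squeezing takes about 10 N at first, nothing at dead centre; then they snap shut.
- handle (a joint): How far each handle of the pliers has closed, in rad: 0 wide open (spring-held), dead centre at 0.13, 0.16 fully shut and locked, where it stays by itself. Both handles move alike.
- pin (a joint): How far the brass pin (8 mm thick, on the +y side of the awl handle, 65 mm above the table) has been driven in, in m: 0 standing 4 mm proud, about 0.004 fully home. The jaw pushes it as the pliers lock.
- lever_tab (a point): Centre of the release lever's tab: plain steel, 12 (x) by 12 (y) by 28 mm (z), upright between the handles, at rest at x = -28 mm, y = 0 of the pliers, 125 mm above the table (handle tops 75). The lever turns about a level axis along y, 45 mm straight below this point at rest. Pinch the tab by its y sides and pull it towards the handle ends (-x).
- lever (a joint): Angle of that lever, in rad: 0 upright at rest (it springs back when let go), up to 0.55 pulled. With the pliers locked it starts pushing the handles apart at about 0.1 and they spring open at about 0.2; pinch it lightly, as it tilts between the fingers while it swings; the pull is 5 to 10 N at the tab.
- spare: The other bench pliers, of the same shape and size (release lever included) but with empty jaws; origin and axes as for the first. Not to be used.
- spare_handle (a joint): How far the spare pliers' handles have closed, in rad: 0 wide open, 0.16 locked.

How it is judged:
By the outcome, as a careful person would: the job done as asked, in the order asked, and still so for the second after the job is handed in, with the robot touching nothing.
It also fails if it takes over 48 s, if anything falls off the work surface, if the arm or the gripper's body presses on something with over 40 N, if the wrist force passes 120 N, or if a joint passes its speed limit or range.

### The arm

A 6-joint arm with a two-finger parallel gripper is mounted at the origin on the work surface. World frame = base frame: x ahead of the robot, y to its left, z up, the work surface at z = 0. Lengths are in m, angles in rad, forces in N, time in s.
With the tool pointing down it reaches from about 0.325 to 0.875 m from the base axis. Payload 4.4 kg.
Tool frame: the origin (TCP) lies on the mounting face of the last link; the fingertips stand 173 mm ahead of it and the grasp point (between the pads) lies 155 mm ahead of it; z points along the fingers, x is the direction in which the jaws open and shut, and the axes are right-handed (so a half turn about z gives the same grasp; the last joint's range is limited). The gripper opens to 85 mm and grips with 20 to 120 N. Pads are 22 mm wide; open, the fingers measure 114 mm over their backs; the gripper's body (76 mm by 85 mm) begins 54 mm behind the grasp point. The pads swing forward as they close: fully open they stand 13 mm farther back than shut.
Start: joints at [-1.496, 0.207, 1.542, -0, 1.393, -0.15], TCP at [0.128, -0.561, 0.405] pointing down, gripper open.
Joint ranges: [-2.73, 2.73], [-0.86, 2.22], [0.23, 2.46], [-1.11, 4.25], [0.08, 2.63], [-2.82, 2.82]. Speed limits (rad/s): [2.79, 2.79, 3.14, 3.14, 3.14, 3.14].

### API

Orientations are given as a rotation vector (axis times angle).
In Python, from plant import env gives the robot as it stands. The module is installed in compiled form; this text tells all that it offers.
- The arm moves only by the tool send_rows, never from a script. Its argument "deltas" is text: rows parted by semicolons, each of 4 numbers parted by spaces: the shift along the tool's x, y, z in cm, then the turn about the tool's z in rad. In form: tx ty tz yaw; .... A call has 1 to 20 rows; each row shifts and turns the pose as measured when the row begins, along the tool's axes as they then stand; what a row does not reach is not made up. A row lasts 1/12 s, in which the tool goes at most 41.7 mm and 7.16 degrees, less where a joint would pass 70% of its speed; a pose out of reach is approached as far as the arm can. A call with a gripper value outside its range is refused whole. "fingers" is the opening in per cent of the stroke, from 0 (shut) to 100 (fully open), set as the call begins (left out, the last holds). The fingers move at their own pace and stop on an object; "force" is the grip in N (left out, the last holds). Time passes only in rows, so rows that do not move let the fingers close. It gives the time, the measured TCP pose, the force and the opening at its end, in the units of the state.
- env.read_state(): the state, without advancing time (a new reading comes with each control period).
- env.get_image(name): name is "side" or "top"; returns (picture, depth): 420x560x3 uint8, red, green, blue; 420x560 float32, m along the optical axis (not along the pixel's ray), 0 where there is no reading.
- env.calibration(name): a dict with "K" (3x3 intrinsics, pixels), "k1" (the pictures are not rectified: a ray, as slopes to the right and down, at radius r is drawn at 1 + k1 r^2 times it, then the intrinsics apply), "position" and "attitude" of the camera in the world. Camera axes: x right, y down, z forward; pixel columns grow to the right and rows downward; lengths in m; the calibration is good to about 2 mm. A picture is of the moment at which its call begins. calibration takes no time and is no camera call.
- env.hand_in(): hands the job in, once; it reports no verdict.
Trained networks look in the newest picture that a camera, given by its name, has taken for a name from the list of things; names that differ only in an ending like _2 or _b are one class to them, and where a whole thing is asked for, a point or a joint stands for the part that bears it (a point fixed in the world has none). Each returns a list of dicts, best first, with "p" (0 to 1); they miss things now and then, are a little off and sometimes report something else, mostly with a low value. They report only what shows in the picture. A call takes as long as a camera call.
- env.silhouettes(label, camera): "mask" (420x560 bool, what is visible of it) and "bbox" ([left, top, width, height] in pixels, round what is visible of it).
The state is a dict: "time": time; "qpos": joint angles; "joint_velocities": joint speeds; "tau": joint torques, N m; "tcp_pos": TCP position; "eef_rot": TCP orientation; "wrist_force": force on the tool from outside, world axes, zero at the start; "moment": the same for the moment, N m; "width": finger opening in m.
Only numpy, scipy, OpenCV 4.12 (cv2) and the standard library are available. Lean on these libraries where they do the work, as an engineer would, in place of code of your own. Each camera call takes 0.05 s, during which the arm holds its last target.

## Working session

There is one attempt and no reset: what is moved stays moved. The work goes in short steps, Python scripts to look and compute and a tool call to move; the robot and the scene stay as the last step left them, time stands still between calls to the robot, and variables do not carry over. Pictures are saved under pics/ and viewed, and the job is handed in when it is done.

Besides the shell and the picture viewer there is one more tool, called after "Call:" in YAML: its name, and indented under it one key for each argument. send_rows: Moves the arm, as the interface text tells. Its arguments: {"type":"object","properties":{"deltas":{"type":"string"},"fingers":{"type":"number"},"force":{"type":"number"}},"required":["deltas"]}

```bash
mkdir -p pics
cat > h.py <<'E'
import numpy as np, cv2
from scipy.spatial.transform import Rotation as R
from plant import env
def save(name,img): cv2.imwrite('pics/'+name+'.png',img[:,:,::-1])
def campose(c):
    a=np.array(c['attitude'],float)
    M=a if a.shape==(3,3) else R.from_rotvec(a).as_matrix()
    return np.array(c['position'],float),M
def unproj(cam,uv,d):
    c=env.calibration(cam);p,M=campose(c);K=np.array(c['K']);k1=c['k1']
    uv=np.atleast_2d(uv).astype(float);d=np.atleast_1d(d)
    pts=cv2.undistortPoints(uv.reshape(-1,1,2),K,np.array([k1,0,0,0,0.])).reshape(-1,2)
    P=np.c_[pts*d[:,None],d]
    return P@M.T+p
def proj(cam,X):
    c=env.calibration(cam);p,M=campose(c);K=np.array(c['K'])
    P=(np.atleast_2d(X)-p)@M
    return cv2.projectPoints(P.reshape(-1,1,3),np.zeros(3),np.zeros(3),K,np.array([c['k1'],0,0,0,0.]))[0].reshape(-1,2)
E
python3 - <<'E'
from h import *
for n in('top','side'):
    c=env.calibration(n);print(c)
    im,d=env.get_image(n);save(n+'0',im)
    for l in('pliers','spare','lever_tab','lever','handle','pin'):
        for r in env.silhouettes(l,n)[:3]: 
            m=r['mask'];vs,us=np.nonzero(m);dd=d[vs,us];k=dd>0
            X=unproj(n,np.c_[us,vs][k],dd[k]);print(n,l,round(r['p'],2),r['bbox'],m.sum(),np.median(X,0).round(3),X.max(0).round(3),X.min(0).round(3))
s=env.read_state();print(s)
E
```

```text
{'K': array([[495.41400248,   0.        , 279.17255952],
       [  0.        , 495.41400248, 216.78322226],
       [  0.        ,   0.        ,   1.        ]]), 'k1': -0.026013133431520653, 'position': array([ 0.51045312, -0.02880432,  1.09648353]), 'attitude': array([-2.21211717,  2.15148588, -0.06398813])}
top pliers 0.55 [326.6, 176.2, 52.9, 118.6] 3217 [ 0.58  -0.174  0.054] [ 0.68  -0.118  0.141] [ 0.432 -0.231 -0.004]
top spare 0.65 [137.5, 153.4, 73.7, 115.5] 3270 [0.612 0.2   0.035] [0.714 0.276 0.142] [ 0.464  0.142 -0.001]
top lever_tab 0.52 [351.7, 229.7, 10.6, 9.4] 45 [ 0.543 -0.17   0.139] [ 0.549 -0.165  0.141] [ 0.537 -0.176  0.099]
top lever 0.56 [354.4, 235.5, 5.4, 4.4] 46 [ 0.543 -0.17   0.139] [ 0.549 -0.165  0.141] [ 0.537 -0.176  0.099]
top handle 0.81 [326.7, 195.7, 49.1, 92.3] 735 [ 0.557 -0.161  0.074] [ 0.633 -0.118  0.08 ] [ 0.441 -0.218  0.002]
{'K': array([[434.35826835,   0.        , 283.99701215],
       [  0.        , 434.35826835, 207.03100656],
       [  0.        ,   0.        ,   1.        ]]), 'k1': -0.044200420213160216, 'position': array([ 0.3905
[... 631 characters left out ...]
] [ 0.652 -0.081  0.12 ] [ 0.44  -0.218 -0.003]
{'time': 0.7, 'qpos': array([-1.49650099e+00,  2.06565163e-01,  1.54145402e+00, -2.28388304e-05,
        1.39351411e+00, -1.50483039e-01]), 'joint_velocities': array([-0.00142291, -0.00072778,  0.00091318,  0.00010142,  0.0011301 ,
        0.00087674]), 'tau': array([ 5.42795842e-04, -3.82915127e+01, -2.91896045e+01, -2.26736524e-04,
        6.57771488e-04, -1.52467129e-05]), 'tcp_pos': array([ 0.1281581 , -0.5605475 ,  0.40472333]), 'eef_rot': array([ 2.45652503e+00, -1.95824401e+00,  3.74704545e-05]), 'wrist_force': array([0.49024349, 0.07650117, 0.34374021]), 'moment': array([0.03124367, 0.01780411, 0.00797349]), 'width': 0.0856780113445359}
```

View pics/top0.png

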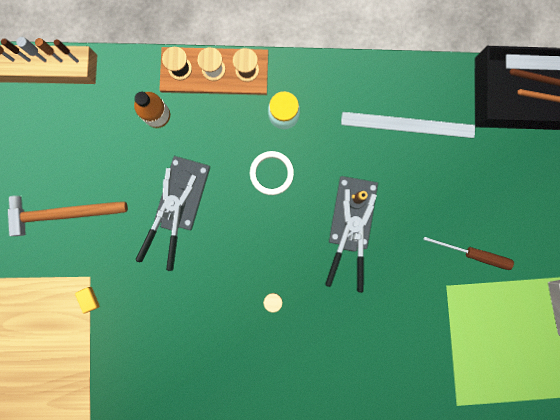

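View pics/side0.png

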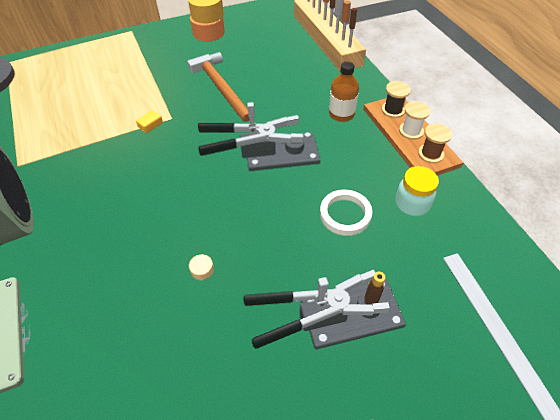

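The right-hand pair in the top view, with the lever at about (355, 222), has the awl handle at (362, 196). The left pair, at about (172, 205), is empty. Next I fit the pliers' pose from the tab, awl and grips.

Run:
```python
from h import *
for n in('top','side'):
    im,d=env.get_image(n)
    vs,us=np.nonzero(d>0);X=unproj(n,np.c_[us,vs],d[vs,us]);col=im[vs,us].astype(int)
    roi=(X[:,0]>0.40)&(X[:,0]<0.70)&(X[:,1]>-0.26)&(X[:,1]<-0.08)
    t=roi&(X[:,2]>0.128)&(X[:,2]<0.146);print(n,'tab',t.sum(),X[t].min(0).round(4),X[t].max(0).round(4),X[t].mean(0).round(4), (us[t].mean(),vs[t].mean()))
    a=roi&(X[:,2]>0.104)&(X[:,2]<0.122)&(X[:,0]>0.58);print(n,'awl',a.sum(),X[a].min(0).round(4),X[a].max(0).round(4),X[a].mean(0).round(4))
    g=roi&(X[:,2]>0.068)&(X[:,2]<0.085)&(col.max(1)<70)&(X[:,0]<0.53)
    G=X[g];print(n,'grip',g.sum(),G[:,2].mean())
    _,lab,cen=cv2.kmeans(G[:,:2].astype(np.float32),2,None,(3,50,1e-5),5,cv2.KMEANS_PP_CENTERS)
    print(cen)
    for k in(0,1):
        q=G[lab[:,0]==k][:,:2];vx,vy,x0,y0=cv2.fitLine(q.astype(np.float32),cv2.DIST_HUBER,0,.01,.01).ravel();print('line',vx,vy,x0,y0,q.min(0),q.max(0))
    tb=X[t].mean(0)[:2];ab=X[a].mean(0)[:2];print('dist',np.linalg.norm(ab-tb),'yaw',np.degrees(np.arctan2(*(ab-tb)[::-1])))
    big=cv2.resize(im[150:310,300:400] if n=='top' else im[255:365,235:415],None,fx=4,fy=4,interpolation=cv2.INTER_CUBIC);save(n+'zoom',big)
```

```text
top tab 43 [ 0.537  -0.1778  0.1293] [ 0.5487 -0.1654  0.1444] [ 0.5427 -0.1709  0.1386] (np.float64(357.4651162790698), np.float64(236.06976744186048))
top awl 60 [ 0.6194 -0.1923  0.1061] [ 0.6339 -0.1764  0.1179] [ 0.6265 -0.1839  0.114 ]
top grip 385 0.07458238362975013
[[ 0.47592333 -0.13179377]
 [ 0.46795577 -0.18767966]]
line 0.9506365 -0.31030676 0.47592318 -0.13179381 [ 0.44084483 -0.14731687] [ 0.50901648 -0.11777664]
line 0.999944 0.010585719 0.4679558 -0.18767965 [ 0.43244567 -0.19353263] [ 0.50206491 -0.18245144]
dist 0.08486373105046083 yaw -8.819711988245889
side tab 104 [ 0.5343 -0.1778  0.1282] [ 0.5469 -0.1648  0.1409] [ 0.5401 -0.1727  0.1367] (np.float64(322.1826923076923), np.float64(282.6442307692308))
side awl 136 [ 0.6163 -0.1926  0.1042] [ 0.6333 -0.1758  0.1167] [ 0.6237 -0.1853  0.1124]
side grip 607 0.0732897231015203
[[ 0.46353722 -0.19177441]
 [ 0.47376615 -0.13656496]]
line 0.9999984 -0.0018033691 0.47195578 -0.19253604 [ 0.42983047 -0.19620099] [ 0.5021672  -0.18300636]
line 0.951841 -0.30659208 0.46773118 -0.13486613 [ 0.43976303 -0.14945081] [ 0.50876964 -0.12206059]
dist 0.0845694517794309 yaw -8.572791004120823
```

```bash
cat >> h.py <<'E'
YAW=np.radians(-8.7);PO=np.array([0.5695,-0.1757])
ex=np.array([np.cos(YAW),np.sin(YAW)]);ey=np.array([-ex[1],ex[0]])
def P(x,y,z): return np.r_[PO+x*ex+y*ey,z]
def togo(g):
    "g: grasp point target world"
    s=env.read_state();M=R.from_rotvec(s['eef_rot']).as_matrix()
    gp=s['tcp_pos']+M@[0,0,.155]
    d=M.T@(g-gp)*100
    a=np.arctan2(M[1,0],M[0,0]);t=np.arctan2(ey[1],ey[0])
    dy=(t-a+np.pi/2)%np.pi-np.pi/2   # world yaw; tool z down -> tool yaw negative
    loc=np.r_[(gp[:2]-PO)@ex,(gp[:2]-PO)@ey,gp[2]]
    print('t',round(s['time'],2),'pliers-frame mm',(loc*1e3).round(1),'togo tool cm',d.round(2),'toolyaw',round(-dy,3),'tilt',(M[:,2]).round(3),'w',round(s['width'],4),'F',s['wrist_force'].round(1),'q6',s['qpos'][5].round(2))
E
python3 - <<'E'
from h import *
print(P(-95,0,65)/1, P(-.095,0,.065))
togo(P(-.095,0,.2))
E
```

```text
[-93.33741925  14.19407792  65.        ] [ 0.47559308 -0.16133022  0.065     ]
t 0.8 pliers-frame mm [-378.1 -447.2  249.7] togo tool cm [-31.17 -42.77   4.97] toolyaw 0.377 tilt [-0. -0. -1.] w 0.0851 F [-0.9  1.3  0.5] q6 -0.15
```

View pics/topzoom.png

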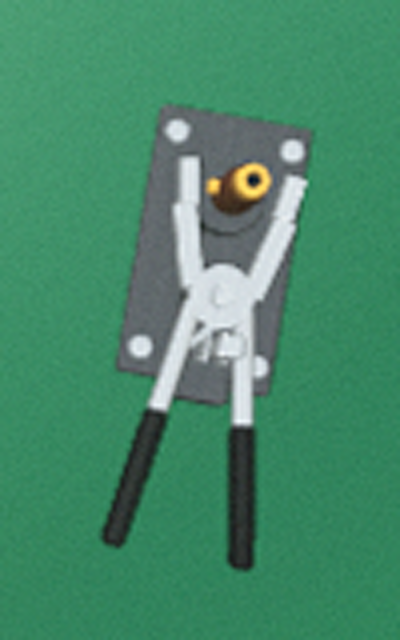

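View pics/sidezoom.png

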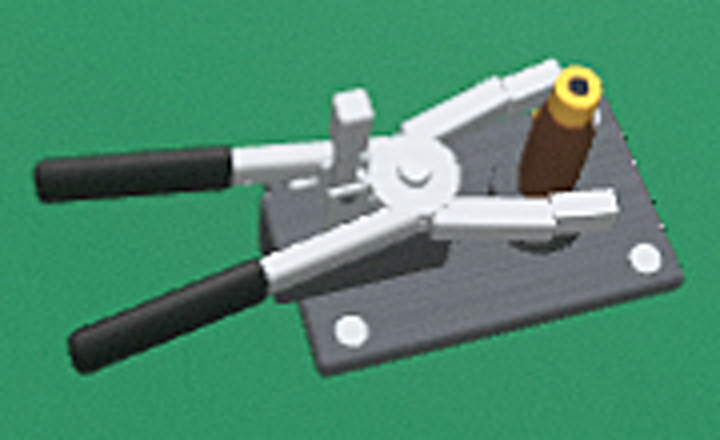

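Call:
send_rows:
  deltas: "-1 -1.4 0.1 0; -2 -2.8 0.3 0; -2.2 -3 0.4 0; -2.2 -3 0.4 0; -2.2 -3 0.4 0; -2.2 -3 0.4 0; -2.2 -3 0.4 0; -2.2 -3 0.4 0; -2.2 -3 0.4 0; -2.2 -3 0.4 0; -2.2 -3 0.4 0; -2.2 -3 0.4 0; -2.2 -3 0.4 0; -1 -1.5 0.2 0; 0 0 0 0.1; 0 0 0 0.1; 0 0 0 0.1; 0 0 0 0.07; 0 0 0 0"
  fingers: 100

```text
time: 2.38
tcp_pos: [0.457, -0.1836, 0.3532]
eef_rot: [2.03, -2.394, 0.02]
wrist_force: [-0.3, 1.3, -0.9]
width: 0.0854
```

```bash
python3 -c "
from h import *
togo(P(-.095,0,.2));print(env.read_state()['qpos'])"
```

```text
t 2.38 pliers-frame mm [-108.8  -26.4  198.3] togo tool cm [-2.65 -1.35 -0.19] toolyaw -0.012 tilt [ 0.006 -0.011 -1.   ] w 0.0854 F [-0.3  1.3 -0.9] q6 1.18
[-0.55611121  0.07811585  1.79923511 -0.00649648  1.25311471  1.18090716]
```

Call:
send_rows:
  deltas: "-1.3 -0.7 0 0; -1.3 -0.6 0 -0.01; 0 0 0 0; 0 0 0 0"

```text
time: 2.72
tcp_pos: [0.4744, -0.16, 0.3535]
eef_rot: [2.049, -2.378, 0.021]
wrist_force: [-0.4, -0.8, -0.1]
width: 0.0856
```

```bash
python3 -c "
from h import *
togo(P(-.095,0,.065))"
```

```text
t 2.72 pliers-frame mm [-95.1  -0.5 198.5] togo tool cm [-0.2   0.1  13.35] toolyaw 0.004 tilt [ 0.007 -0.012 -1.   ] w 0.0856 F [-0.4 -0.8 -0.1] q6 1.23
```

Call:
send_rows:
  deltas: "0 0 1 0; 0 0 1.5 0; 0 0 1.5 0; 0 0 1.5 0; 0 0 1.5 0; 0 0 1.5 0; -0.1 0 1.5 0; -0.1 0.1 1.5 0; 0 0 1.3 0; 0 0 0.8 0; 0 0 0 0; 0 0 0 0"

```text
time: 3.72
tcp_pos: [0.4703, -0.1655, 0.2069]
eef_rot: [2.046, -2.378, 0.022]
wrist_force: [1.6, 1.7, 2.0]
width: 0.085
```

```bash
python3 -c "
from h import *
togo(P(-.095,0,.062))
for n in('side','top'): im,d=env.get_image(n);save(n+'1',im[190:420,150:500] if n=='side' else im[100:350,230:480])"
```

```text
t 3.72 pliers-frame mm [-98.4  -6.9  51.9] togo tool cm [-0.68 -0.35 -1.01] toolyaw 0.002 tilt [ 0.006 -0.014 -1.   ] w 0.085 F [1.6 1.7 2. ] q6 1.22
```

View pics/side1.png

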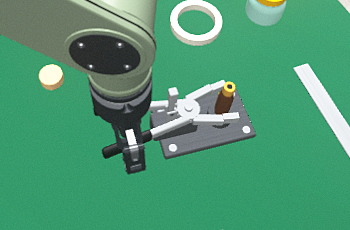

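Call:
send_rows:
  deltas: "-0.3 -0.2 -0.5 0; -0.4 -0.2 -0.5 0; 0 0 0 0; 0 0 0 0"

```text
time: 4.15
tcp_pos: [0.4767, -0.1592, 0.2211]
eef_rot: [2.048, -2.376, 0.032]
wrist_force: [0.5, -0.5, 0.8]
width: 0.0854
```

```bash
python3 -c "
from h import *
togo(P(-.095,0,.062))"
```

```text
t 4.15 pliers-frame mm [-92.3  -0.4  66.1] togo tool cm [-0.05  0.27  0.41] toolyaw 0.004 tilt [ 0.01  -0.019 -1.   ] w 0.0854 F [ 0.5 -0.5  0.8] q6 1.24
```

Call:
send_rows:
  deltas: "0 0.2 0.3 0; 0 0 0 0; 0 0 0 0; 0 0 0 0; 0 0 0 0; 0 0 0 0; 0 0 0 0; 0 0 0 0; 0 0 0 0; 0 0 0 0"
  fingers: 36
  force: 40

```text
time: 4.98
tcp_pos: [0.475, -0.1586, 0.2208]
eef_rot: [2.049, -2.377, 0.033]
wrist_force: [-0.0, 1.1, 3.0]
width: 0.0346
```

```bash
python3 -c "
from h import *
togo(P(-.095,0,.062))
for n in('side','top'): im,d=env.get_image(n);save(n+'2',cv2.resize(im[230:380,230:430] if n=='side' else im[150:310,300:400],None,fx=3,fy=3))"
```

```text
t 4.98 pliers-frame mm [-93.8   0.1  65.9] togo tool cm [0.01 0.12 0.39] toolyaw 0.004 tilt [ 0.011 -0.018 -1.   ] w 0.0346 F [-0.   1.1  3. ] q6 1.23
```

View pics/side2.png

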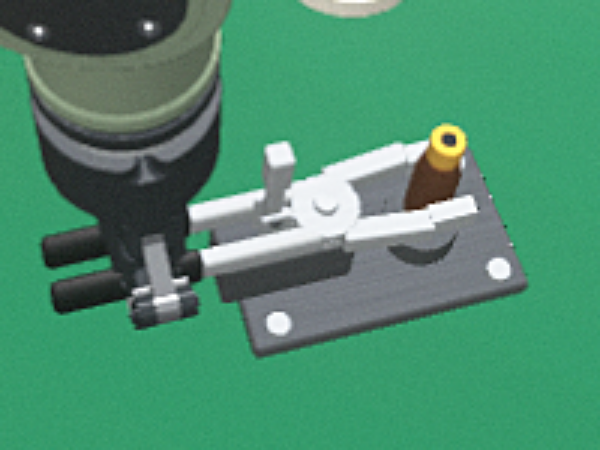

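The grips have closed to 34.6 mm, which fits the locked width. Next I let go and rise.

Call:
send_rows:
  deltas: "0 0 0 0; 0 0 0 0; 0 0 0 0; 0 0 0 0; 0 0 0 0; 0 0 0 0; 0 0 0 0"
  fingers: 100
  force: 20

```text
time: 5.67
tcp_pos: [0.4746, -0.1589, 0.2194]
eef_rot: [2.049, -2.375, 0.033]
wrist_force: [-0.2, -0.4, -0.1]
width: 0.0856
```

```bash
python3 -c "
from h import *
togo(P(-.095,0,.2))
for n in('side',): im,d=env.get_image(n);save(n+'3',cv2.resize(im[230:380,230:430],None,fx=3,fy=3))"
```

```text
t 5.67 pliers-frame mm [-94.4  -0.5  64.5] togo tool cm [  0.19  -0.11 -13.55] toolyaw 0.005 tilt [ 0.01  -0.019 -1.   ] w 0.0856 F [-0.2 -0.4 -0.1] q6 1.23
```

View pics/side3.png

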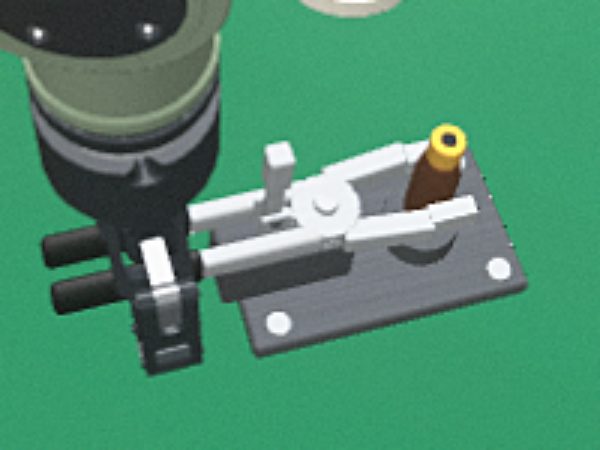

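Released, and the handles stay locked: the two black grips lie close and parallel at about (80, 270) in the crop. Now I rise and move back so the view is clear.

Call:
send_rows:
  deltas: "0 0 -0.8 0; 0 0 -1.5 0; 0 0 -1.5 0; 0 0 -1.5 0; 0 0 -1.5 0; 0 0 -1.5 0; 0 0 -1.5 0; 0 0 -1.5 0; 0 0 -1 0; 0 0 0 0; 0 3 0 0; 0 3 0 0;0 0 0 0; 0 0 0 0"

```text
time: 6.88
tcp_pos: [0.4114, -0.1467, 0.3502]
eef_rot: [2.05, -2.373, 0.033]
wrist_force: [1.3, -1.3, 0.3]
width: 0.0852
```

```bash
python3 -c "
from h import *
togo(P(-.028,0,.2))
for n in('side','top'): im,d=env.get_image(n);save(n+'4',cv2.resize(im[230:380,230:430] if n=='side' else im[150:310,300:400],None,fx=3,fy=3))"
```

```text
t 6.88 pliers-frame mm [-158.7    2.   195.3] togo tool cm [  0.29 -13.07  -0.31] toolyaw 0.006 tilt [ 0.01  -0.019 -1.   ] w 0.0852 F [ 1.3 -1.3  0.3] q6 1.18
```

View pics/side4.png

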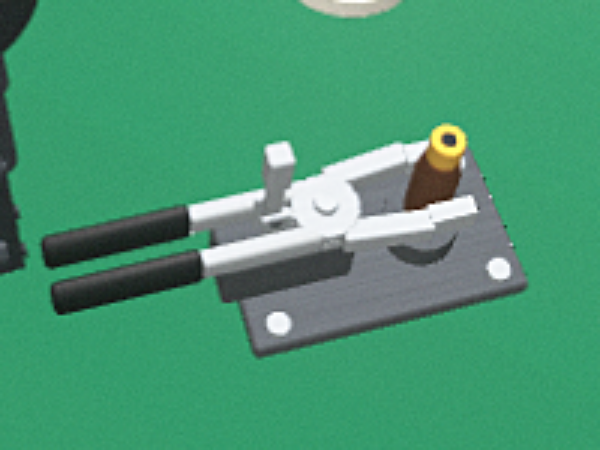

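View pics/top4.png

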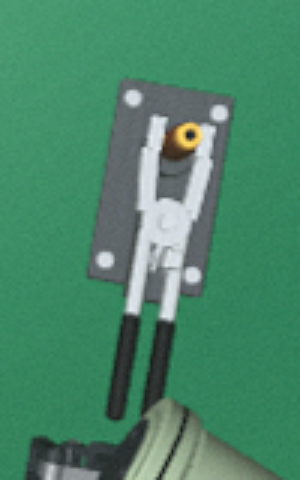

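The handles are locked, with the grips parallel at (120, 270) in the side crop, and the +y jaw is on the pin. The gripper is clear of the pliers. Next I move over the lever.

Call:
send_rows:
  deltas: "0 -1 0 0; 0 -2 0 0; 0.1 -2 0 0; 0.1 -2 0 0; 0.1 -2 0 0; 0 -2 0 0; 0 -1.7 0 0; 0 0 0 0; 0 0 0 0; 0 0 0 0"
  fingers: 50

```text
time: 7.82
tcp_pos: [0.5551, -0.1705, 0.348]
eef_rot: [2.055, -2.373, 0.037]
wrist_force: [0.3, 0.1, 0.2]
width: 0.0427
```

```bash
python3 -c "
from h import *
togo(P(-.028,0,.125))
n='side';im,d=env.get_image(n);save(n+'5',cv2.resize(im[230:380,230:430],None,fx=3,fy=3))
vs,us=np.nonzero(d>0);X=unproj(n,np.c_[us,vs],d[vs,us]);L=np.c_[(X[:,:2]-PO)@ex,(X[:,:2]-PO)@ey,X[:,2]]
k=(abs(L[:,0]+.028)<.015)&(abs(L[:,1])<.02)&(L[:,2]>.128)&(L[:,2]<.146);print(k.sum(),L[k].min(0),L[k].max(0),np.median(L[k],0))
"
```

```text
t 7.82 pliers-frame mm [-12.5   0.3 193.1] togo tool cm [-0.1   1.66  6.78] toolyaw 0.008 tilt [ 0.013 -0.019 -1.   ] w 0.0427 F [0.3 0.1 0.2] q6 1.27
102 [-0.03503644 -0.00634715  0.12854239] [-0.02314812  0.00560202  0.14068909] [-0.02971606 -0.00246299  0.138425  ]
```

View pics/side5.png

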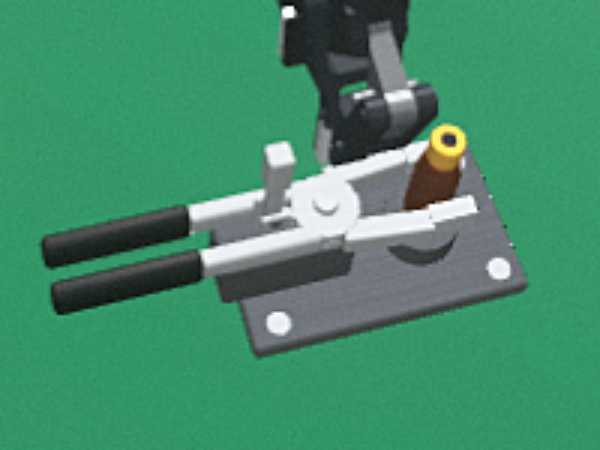

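Call:
send_rows:
  deltas: "0 0.7 0 0; 0 0.6 0 0; 0 0 0 0; 0 0 0 0"

```text
time: 8.2
tcp_pos: [0.5384, -0.1677, 0.3471]
eef_rot: [2.053, -2.373, 0.032]
wrist_force: [1.0, 1.0, 0.9]
width: 0.0424
```

```bash
python3 -c "
from h import *
togo(P(-.028,0,.125))"
```

```text
t 8.2 pliers-frame mm [-29.9   0.6 192.1] togo tool cm [-0.04 -0.11  6.71] toolyaw 0.007 tilt [ 0.01  -0.018 -1.   ] w 0.0424 F [1.  1.  0.9] q6 1.27
```

Call:
send_rows:
  deltas: "0 0 0.8 0; 0 -0.1 1 0; 0 0 1 0; 0 0 1 0; 0 0 1 0; 0 0 0.8 0; 0 0 0.4 0; 0 0 0 0; 0 0 0 0"

```text
time: 8.95
tcp_pos: [0.5384, -0.1688, 0.2787]
eef_rot: [2.051, -2.373, 0.027]
wrist_force: [-0.4, 0.4, -0.6]
width: 0.0425
```

```bash
python3 -c "
from h import *
togo(P(-.028,0,.125))"
```

```text
t 8.95 pliers-frame mm [-30.3  -0.2 123.8] togo tool cm [-0.02 -0.23 -0.12] toolyaw 0.007 tilt [ 0.007 -0.017 -1.   ] w 0.0425 F [-0.4  0.4 -0.6] q6 1.27
```

Call:
send_rows:
  deltas: "0 -0.2 -0.1 0; 0 0 0 0; 0 0 0 0; 0 0 0 0; 0 0 0 0; 0 0 0 0; 0 0 0 0"
  fingers: 5
  force: 20

```text
time: 9.53
tcp_pos: [0.5408, -0.1687, 0.2802]
eef_rot: [2.051, -2.374, 0.027]
wrist_force: [0.4, 0.7, -2.6]
width: 0.0115
```

```bash
python3 -c "
from h import *
togo(P(-.028,0,.125))
n='side';im,d=env.get_image(n);save(n+'6',cv2.resize(im[230:380,230:430],None,fx=3,fy=3))"
```

```text
t 9.53 pliers-frame mm [-27.8   0.4 125.2] togo tool cm [0.04 0.02 0.02] toolyaw 0.006 tilt [ 0.008 -0.015 -1.   ] w 0.0115 F [ 0.4  0.7 -2.6] q6 1.27
```

View pics/side6.png

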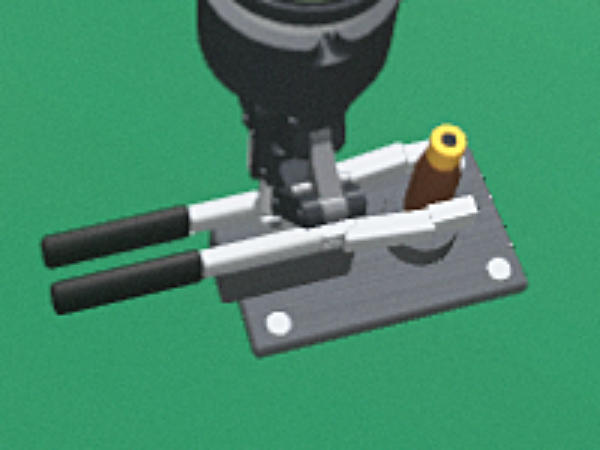

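Call:
send_rows:
  deltas: "0 0.3 0 0; 0 0.3 0 0; 0 0.3 0.1 0; 0 0.3 0.1 0; 0 0 0 0"

```text
time: 10.0
tcp_pos: [0.532, -0.1673, 0.2802]
eef_rot: [-2.047, 2.372, -0.048]
wrist_force: [3.6, 0.2, -7.4]
width: 0.0118
```

```bash
python3 -c "
from h import *
togo(P(-.0435,0,.122))"
```

```text
t 10.0 pliers-frame mm [-33.9   0.5 125.3] togo tool cm [0.04 0.96 0.31] toolyaw 0.005 tilt [ 0.026 -0.018 -1.   ] w 0.0118 F [ 3.6  0.2 -7.4] q6 1.26
```

Call:
send_rows:
  deltas: "0 0.4 0.1 0; 0 0.4 0.1 0; 0 0.4 0.1 0; 0 0.3 0.1 0; 0 0 0 0"

```text
time: 10.42
tcp_pos: [0.5224, -0.1657, 0.2795]
eef_rot: [-2.035, 2.36, -0.08]
wrist_force: [2.9, -0.5, -7.6]
width: 0.012
```

```bash
python3 -c "
from h import *
togo(P(-.0435,0,.122))
n='side';im,d=env.get_image(n);save(n+'7',cv2.resize(im[230:380,230:430],None,fx=3,fy=3))"
```

```text
t 10.42 pliers-frame mm [-39.6   0.5 124.8] togo tool cm [0.04 0.4  0.26] toolyaw 0.004 tilt [ 0.052 -0.023 -0.998] w 0.012 F [ 2.9 -0.5 -7.6] q6 1.25
```

View pics/side7.png

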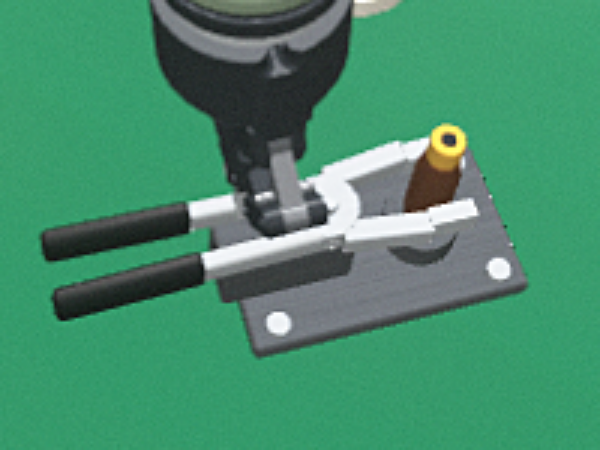

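The grips have just begun to part: the lower grip's end moved from (62, 297) to (65, 303). I keep pulling.

Call:
send_rows:
  deltas: "0 0.4 0.2 0; 0 0.4 0.2 0; 0 0.4 0.2 0; 0 0.4 0.1 0; 0 0 0 0; 0 0 0 0"

```text
time: 10.97
tcp_pos: [0.5121, -0.164, 0.2777]
eef_rot: [-2.024, 2.349, -0.108]
wrist_force: [3.8, -0.8, -4.8]
width: 0.0117
```

```bash
python3 -c "
from h import *
togo(P(-.0435,0,.122))
n='side';im,d=env.get_image(n);save(n+'8',cv2.resize(im[230:380,230:430],None,fx=3,fy=3))"
```

```text
t 10.97 pliers-frame mm [-46.4   0.4 123.2] togo tool cm [ 0.04 -0.28  0.14] toolyaw 0.003 tilt [ 0.075 -0.027 -0.997] w 0.0117 F [ 3.8 -0.8 -4.8] q6 1.24
```

View pics/side8.png

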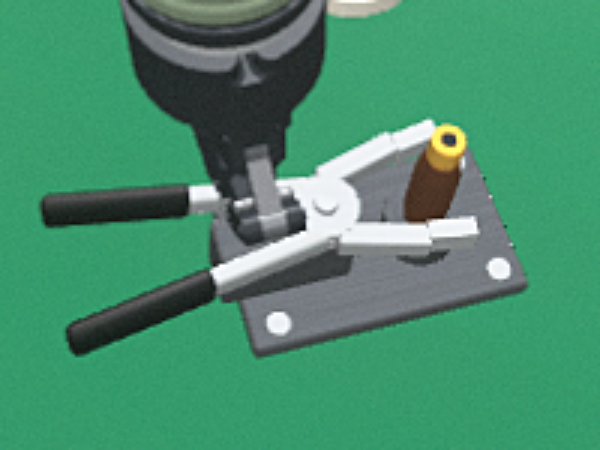

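The pliers sprung wide open. I let go of the lever, then rise and back off.

Call:
send_rows:
  deltas: "0 0 0 0; 0 0 0 0; 0 0 0 0; 0 0 0 0; 0 0 -0.5 0; 0 0 -1 0; 0 0 -1.5 0; 0 0 -1.5 0; 0 0 -1.5 0; 0 0 -1.5 0; 0 0 -1.5 0; 0 2 -1 0; 0 3 0 0; 0 3 0 0; 0 3 0 0; 0 3 0 0; 0 0 0 0; 0 0 0 0"
  fingers: 55

```text
time: 12.52
tcp_pos: [0.3596, -0.1399, 0.3853]
eef_rot: [-2.029, 2.349, -0.123]
wrist_force: [1.2, -0.4, 1.1]
width: 0.0469
```

```bash
python3 -c "
from h import *
togo(P(-.0435,0,.122))
for n in('side','top'): im,d=env.get_image(n);save(n+'9',cv2.resize(im[230:380,230:430] if n=='side' else im[150:310,130:400],None,fx=2.9,fy=2.9))
n='side'
im,d=env.get_image(n)
vs,us=np.nonzero(d>0);X=unproj(n,np.c_[us,vs],d[vs,us]);L=np.c_[(X[:,:2]-PO)@ex,(X[:,:2]-PO)@ey,X[:,2]]
k=(abs(L[:,0]+.028)<.025)&(abs(L[:,1])<.02)&(L[:,2]>.128)&(L[:,2]<.146);print(k.sum(),L[k].min(0),L[k].max(0),np.median(L[k],0))"
```

```text
t 12.52 pliers-frame mm [-2.001e+02 -2.000e-01  2.309e+02] togo tool cm [ -0.22 -14.7   12.15] toolyaw 0.005 tilt [ 0.078 -0.037 -0.996] w 0.0469 F [ 1.2 -0.4  1.1] q6 1.11
103 [-0.03486725 -0.00642905  0.12896823] [-0.02350775  0.00633152  0.14065478] [-0.02959246 -0.00263437  0.13818282]
```

View pics/side9.png

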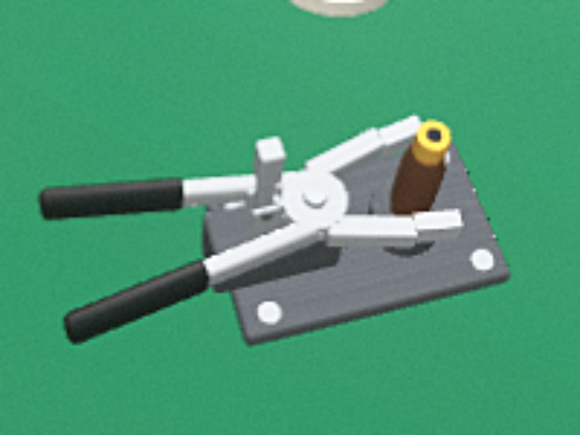

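View pics/top9.png

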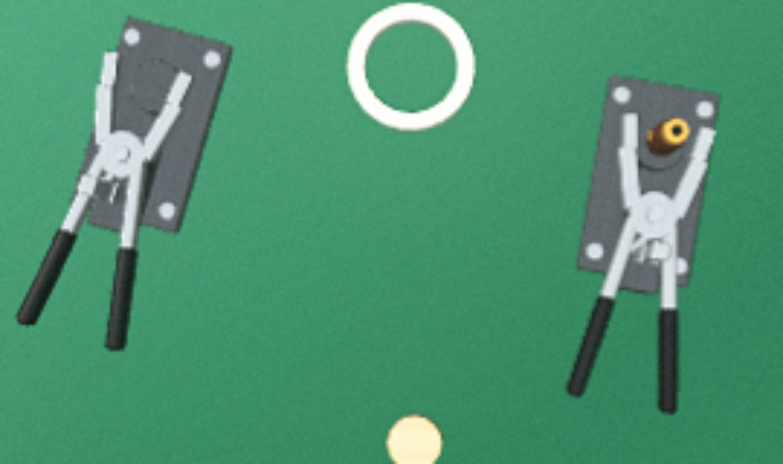

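```bash
python3 -c "
from h import *
a=cv2.imread('pics/top0.png')[180:215,340:385]
im,d=env.get_image('top');b=im[180:215,340:385,::-1]
save('cmp',cv2.resize(np.hstack([a,b]),None,fx=8,fy=8,interpolation=cv2.INTER_CUBIC)[:,:,::-1])"
```

```text
(no output)
```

View pics/cmp.png

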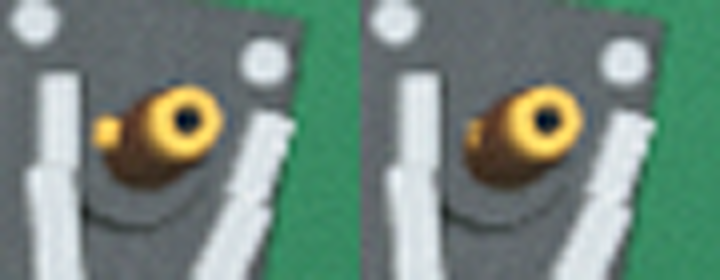

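```bash
python3 -c "
from h import *
print(env.hand_in());print(env.read_state()['time'])"
```

```text
the job is handed in; nothing more can be done
None
the job is handed in; nothing more can be done
```

The job is done and handed in at about 13 s on the robot's clock, well within the 48 s limit.

- **Squeeze and lock:** I squeezed the grips of the pliers holding the awl handle until they locked. The finger opening read 34.6 mm, against 36 mm expected for locked. After I let go, the pictures showed them still shut on their own, for well over two seconds (about 4 s in all) until I pulled the lever.
- **Release:** I pinched the lever tab lightly and pulled it back. The pliers sprang wide open, and I let go of the lever.

**Last checks:**
- The pliers are wide open and the lever is back upright, within about 1 mm of where it started.
- The empty pliers are still open and were not touched, and the gripper is clear of everything.
- Wrist force at the readings stayed below about 10 N.
- The before/after pictures show the pin driven in. The top view is only about 2 mm per pixel: I estimate about 3 mm of travel, and a thin brass edge is still visible. I could not confirm the full 4 mm from the picture alone.

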